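# Switch off the egg cooker and lift the rack of eggs out level

### The job

The eggs are done: turn the egg cooker's dial back so that its white line points at the long bar on the scale (off), and only then lift the wire rack with the three eggs straight up out of the pot by its black handle. Keep it level and the eggs in their rings, and leave the other things on the worktop where they stand. Finish while holding the rack still and level in the air over the pot, its feet at least 5 cm above the pot's rim: do not put it down or let it go.

Things in the scene. Friction and masses are not known exactly. Their poses are not given: they have to be found in the camera images.
- cooker: electric egg cooker, fixed: cream round pot (outer diameter 176 mm, inner 164 mm, rim trim top 75 mm above the worktop, flat heating plate inside at 30 mm) with a console 88 mm wide and 57 mm high reaching out from the pot along its -y to 204 mm. Origin: on the pot's axis, at the worktop; z up. The dial's axis stands at y = -160 mm
- cooker_rim (a point): centre of the pot's mouth, at the height of the top of the rim
- dial_grip (a point): on the dial's axis, about half-way up its grip: a black upright bar 42 mm long (its own x), 13 mm thick (its own y) and 22 mm tall, on a flat disc 47 mm across. The point is 9 mm below the bar's top, about 75 mm above the worktop. The frame turns with the dial; its +x is where the white line on the bar points
- dial (a joint): angle of the dial in rad about the vertical: 0 = off, white line at the scale's one long bar, which lies in the cooker's +x direction from the dial; grows clockwise seen from above (higher settings, short ticks every 30 degrees). It starts somewhere between 0.7 and 1.4, turns on past off (no stop within half a turn either way) and stays where it is left (light friction, 0.03 N m)
- rack: round steel wire rack, 138 mm across, 0.16 kg without eggs, standing loose on the heating plate inside the pot; four egg rings 42 mm from its axis, three filled and one empty, so the load is uneven. Origin: centre of its underside (its feet); z up along the stem
- rack_grip (a point): centre of the rack's handle, on the stem 105 mm above the rack's feet: an upright black plate 46 mm long (its own x), 14 mm thick (its own y) and 42 mm tall (83 to 125 mm above the feet), 20 mm above the eggs' tops
- egg_1: boiled hen's egg standing on its blunt end in a ring of the rack, 44 mm thick and 58 mm tall, about 58 g. Origin: its lowest point, 42 mm from the rack's stem and 5 mm above the rack's feet; top at 63 mm above the feet
- egg_2: boiled hen's egg standing on its blunt end in a ring of the rack, 44 mm thick and 58 mm tall, about 58 g. Origin: its lowest point, 42 mm from the rack's stem and 5 mm above the rack's feet; top at 63 mm above the feet
- egg_3: boiled hen's egg standing on its blunt end in a ring of the rack, 44 mm thick and 58 mm tall, about 58 g. Origin: its lowest point, 42 mm from the rack's stem and 5 mm above the rack's feet; top at 63 mm above the feet
- lid: the cooker's clear domed lid, 172 mm across and 94 mm tall, set aside on the worktop. Origin: centre of its underside
- egg_box: closed cardboard egg box, 106 x 156 x 72 mm. Origin: centre of its underside
- salt_mill: salt shaker, 44 mm across and 90 mm tall. Origin: centre of its underside
There are look-alikes about, which are no part of the job. Leave any blue or pink look-alike of the egg_3 alone.

How it is judged:
By the outcome, as a careful person would: the job done as asked, in the order asked, and still so for the second after the job is handed in, while the arm keeps its last pose, push and grip.
It also fails if it takes over 48 s, if anything falls off the work surface, if the arm or the gripper's body presses on something with over 40 N, if the wrist force passes 120 N, or if a joint passes its speed limit or range.

### The arm

A 6-joint arm with a two-finger parallel gripper is mounted at the origin on a cart in front of the work surface, level with it; the furniture and walls round the work are solid. World frame = base frame: x ahead of the robot, y to its left, z up, the work surface at z = 0. Lengths are in m, angles in rad, forces in N, time in s.
With the tool pointing down it reaches from about 0.375 to 0.75 m from the base axis. Payload 9 kg.
Tool frame: the origin (TCP) lies midway between the tips of the shut fingers; the grasp point (between the pads) lies 19 mm behind it; x points along the fingers, z is the direction in which the jaws open and shut, and the axes are right-handed (so a half turn about x gives the same grasp; the last joint's range is limited). The gripper opens to 85 mm and grips with 20 to 120 N. Pads are 22 mm wide; open, the fingers measure 114 mm over their backs; the gripper's body (76 mm by 85 mm) begins 54 mm behind the grasp point. The pads swing forward as they close: fully open they stand 13 mm farther back than shut.
Start: joints at [0.922, 0.104, 0.097, 1.564, 0, 1.353], TCP at [0.251, 0.545, 0.231] pointing down, gripper open.
Joint ranges: [-2.99, 2.99], [-0.84, 1.86], [-1.1, 1.16], [-1.84, 2.11], [-1.51, 1.56], [-3.14, 3.14]. Speed limits (rad/s): [2.22, 2.22, 2.57, 3.14, 3.14, 3.14].

### API

Orientations are given as a rotation vector (axis times angle).
In Python, from workcell import arm, claw, camera, get_calibration gives the robot as it stands. Calls block until the motion is done:
- arm.move_to(position, orientation): joint-space move of the TCP to a pose.
- arm.move_linear(position, frame=None, speed=0.15): straight line of the TCP; frame=None keeps the orientation; speed is the mean speed in m/s.
- arm.movej(angles): joint-space move.
- claw.open_gripper() and claw.clamp(): open the fingers fully, or close them until they stop; the grip force is fixed at half the most.
- arm.wait(seconds).
- arm.ik(position, orientation): joint angles nearest the present ones, or None.
- camera(name): name is "scene" or "side" or "wrist"; returns (picture, depth): 384x512x3 uint8, red, green, blue; 384x512 float32, m along the optical axis (not along the pixel's ray), 0 where there is no reading.
- get_calibration(name): a dict with "fx", "fy", "cx", "cy" (pixels), "R" (3x3) and "t" (3): a world point X has camera coordinates R X + t; the wrist camera has in their place "tool_from_camera" (4x4, takes a point from camera to tool coordinates, whose origin is the TCP and whose axes are the tool frame's). Camera axes: x right, y down, z forward; pixel columns grow to the right and rows downward; lengths in m; the calibration is good to about 2 mm. A picture is of the moment at which its call begins: read the wrist's pose just before it. get_calibration takes no time and is no camera call.
A pose or a line that the arm cannot do raises arm.Unreachable and nothing moves.
- arm.finish_job(): hands the job in, once; it reports no verdict.
Readings, each from a call of its own:
- arm.get_time_s(): time.
- arm.get_joints(): joint angles.
- arm.get_qvel(): joint speeds.
- arm.get_effort(): joint torques, N m.
- arm.get_eef_pos(): TCP position.
- arm.get_eef_rot(): TCP orientation.
- arm.get_contact_force(): force on the tool from outside, world axes, zero at the start.
- arm.get_moment(): the same for the moment, N m.
- arm.get_gripper_width(): finger opening in m.
Only numpy, scipy, OpenCV 4.12 (cv2) and the standard library are available. Lean on these libraries where they do the work, as an engineer would, in place of code of your own. Each camera call takes 0.05 s, during which the arm holds its last target. There are 200 camera calls.

## Working session

There is one attempt and no reset: what is moved stays moved. The work goes in short steps, each a Python script; the robot and the scene stay as the last script left them, time stands still between calls to the robot, and variables do not carry over. Pictures are saved under pics/ and viewed, about 8 in all and at most 12, crops included, and the job is handed in when it is done.

```bash
mkdir -p pics; cat > h.py <<'E'
import numpy as np, cv2
from scipy.spatial.transform import Rotation as Rn
from workcell import arm, claw, camera, get_calibration
def cloud(name):
    p=np.array(arm.get_eef_pos()); r=np.array(arm.get_eef_rot())
    img,d=camera(name); c=get_calibration(name)
    v,u=np.mgrid[:384,:512]
    X=np.stack([(u-c['cx'])/c['fx']*d,(v-c['cy'])/c['fy']*d,d],-1)
    if name=='wrist':
        T=np.array(c['tool_from_camera']); X=X@T[:3,:3].T+T[:3,3]
        X=X@Rn.from_rotvec(r).as_matrix().T+p
    else: X=(X-np.array(c['t']))@np.array(c['R'])
    X[d==0]=np.nan
    return img,X
def save(n,img): cv2.imwrite('pics/'+n+'.png',img[...,::-1])
E
python3 - <<'E'
from h import *
for n in ['scene','side']:
    i,X=cloud(n); np.save(n+'.npy',X); np.save(n+'_i.npy',i); save(n,i)
print(arm.get_time_s(),arm.get_eef_rot())
E
python3 -c "
import cv2,numpy as np
a=cv2.imread('pics/scene.png');b=cv2.imread('pics/side.png')
cv2.imwrite('pics/both.png',cv2.resize(np.vstack([a,b]),None,fx=.78,fy=.78)[:600])"
```

```text
0.1 [-0.88677255  1.38394364  0.88610505]
```

View pics/scene.png

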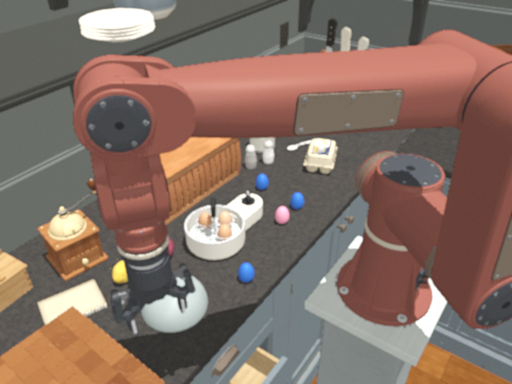

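View pics/side.png

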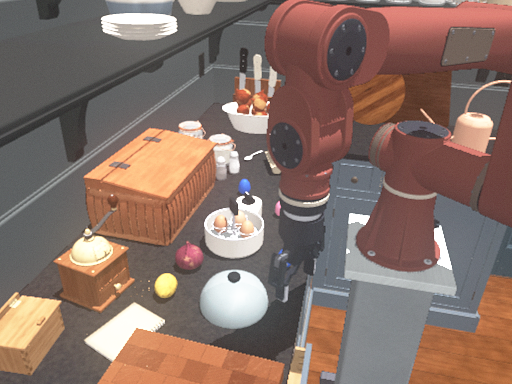

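The scene picture shows the pot at about (216,232), with the dial console at (245,207), the rack handle at (212,212) and the lid at (175,303), under the gripper. Next I'll get positions from the depth.

```bash
python3 - <<'E'
from h import *
for n in ['scene','side']:
    X=np.load(n+'.npy'); 
    pts={'scene':[(216,250),(212,209),(248,196),(175,303),(247,272),(262,181),(297,200),(283,214),(320,150),(251,155),(240,155),(180,215),(120,20)],'side':[(234,245),(234,204),(249,199),(234,300),(189,255),(166,285),(155,180),(245,186),(140,25),(222,165)]}[n]
    for u,v in pts: print(n,u,v,X[v,u].round(3))
    m=(X[...,2]>.070)&(X[...,2]<.079)&(X[...,0]>.2)&(X[...,0]<.9)&(abs(X[...,1])<.7)
    v,u=np.nonzero(m); 
    if n=='scene': k=(u>175)&(u<255)&(v>195)&(v<262)
    else: k=(u>198)&(u<270)&(v>200)&(v<258)
    P=X[m][k]; print(len(P))
    # ransac circle r=.085
    rng=np.random.default_rng(0);best=0
    for c in [(x,y) for x in np.arange(.3,.8,.004) for y in np.arange(-.3,.6,.004)]:
        s=(abs(np.hypot(P[:,0]-c[0],P[:,1]-c[1])-.085)<.004).sum()
        if s>best: best=s;bc=c
    print(n,'pot',bc,best)
    # high narrow points: handle and dial
    near=np.hypot(X[...,0]-bc[0],X[...,1]-bc[1])
    H=X[(near<.05)&(X[...,2]>.125)&(X[...,2]<.17)]; print('handle',len(H),H.min(0) if len(H) else 0,H.max(0) if len(H) else 0,H.mean(0) if len(H) else 0)
    D=X[(near<.21)&(near>.1)&(X[...,2]>.070)&(X[...,2]<.095)]; print('dial',len(D),np.median(D,0) if len(D) else 0)
E
```

```text
scene 216 250 [0.422 0.18  0.051]
scene 212 209 [0.469 0.131 0.143]
scene 248 196 [ 0.468 -0.037  0.088]
scene 175 303 [0.373 0.395 0.066]
scene 247 272 [0.304 0.195 0.045]
scene 262 181 [ 0.516 -0.183  0.044]
scene 297 200 [ 0.361 -0.157  0.045]
scene 283 214 [ 0.36  -0.071  0.044]
scene 320 150 [ 0.431 -0.431  0.075]
scene 251 155 [ 0.63  -0.278  0.061]
scene 240 155 [ 0.644 -0.231  0.079]
scene 180 215 [0.656 0.081 0.004]
scene 120 20 [0.695 0.156 0.628]
490
scene pot (np.float64(0.48000000000000015), np.float64(0.11600000000000038)) 301
handle 82 [0.46552253 0.09501338 0.12583941] [0.49681291 0.13336345 0.15378787] [0.47607004 0.11927516 0.14482045]
dial 237 [0.65283399 0.04258132 0.08328052]
side 234 245 [0.46  0.201 0.06 ]
side 234 204 [0.479 0.131 0.15 ]
side 249 199 [ 0.472 -0.032  0.078]
side 234 300 [0.402 0.415 0.061]
side 189 255 [0.566 0.272 0.057]
side 166 285 [0.584 0.389 0.047]
side 155 180 [0.726 0.106 0.18 ]
side 245 186 [ 0.523 -0.185  0.039]
side 140 25 [0.661 0.238 0.633]
side 222 165 [ 0.634 -0.271  0.069]
446
side pot (np.float64(0.48000000000000015), np.float64(0.11600000000000038)) 276
handle 101 [0.46716645 0.09201563 0.12508309] [0.49787061 0.13401715 0.15606715] [0.48159363 0.12044082 0.14234436]
dial 312 [0.65565976 0.10855908 0.08202995]
```

```bash
cat >> h.py <<'E'
def down(psi):
    """tool pointing down, jaw axis z at angle psi in the xy plane"""
    x=np.array([0,0,-1.]); z=np.array([np.cos(psi),np.sin(psi),0]); y=np.cross(z,x)
    return Rn.from_matrix(np.stack([x,y,z],1)).as_rotvec()
E
python3 - <<'E'
from h import *
c=get_calibration('wrist'); print(np.round(c['tool_from_camera'],3),c['fx'],c['cx'],c['cy'])
print(Rn.from_rotvec(arm.get_eef_rot()).as_matrix().round(3))
q0=np.array(arm.get_joints())
for psi in np.deg2rad(range(-180,180,30)):
  print(np.rad2deg(psi).round(), [None if q is None else np.round(q,2) for q in [arm.ik(np.array(p),down(psi)) for p in [(.45,.04,.32),(.47,-.04,.075)]]])
E
```

```text
[[ 0.    -0.329  0.944 -0.141]
 [-0.    -0.944 -0.329  0.085]
 [ 1.    -0.    -0.     0.001]
 [ 0.     0.     0.     1.   ]] 287.398501607477 257.8361030810411 193.77173074591107
[[-0.001 -0.909  0.418]
 [-0.001  0.418  0.909]
 [-1.     0.    -0.001]]
-180.0 [array([-0.2 , -0.3 , -0.12,  1.75,  0.  , -1.77]), array([-0.36, -0.27, -0.54,  1.3 ,  0.  , -1.93])]
-150.0 [array([-0.2 , -0.3 , -0.12,  1.75, -0.  , -2.3 ]), array([-0.36, -0.27, -0.54,  1.3 , -0.  , -2.46])]
-120.0 [array([-0.2 , -0.3 , -0.12,  1.75,  0.  , -2.82]), array([-0.36, -0.27, -0.54,  1.3 ,  0.  , -2.98])]
-90.0 [array([-0.2 , -0.3 , -0.12,  1.75,  0.  ,  2.94]), array([-0.36, -0.27, -0.54,  1.3 ,  0.  ,  2.78])]
-60.0 [array([-0.2 , -0.3 , -0.12,  1.75,  0.  ,  2.42]), array([-0.36, -0.27, -0.54,  1.3 ,  0.  ,  2.25])]
-30.0 [array([-0.2 , -0.3 , -0.12,  1.75,  0.  ,  1.89]), array([-0.36, -0.27, -0.54,  1.3 ,  0.  ,  1.73])]
0.0 [array([-0.2 , -0.3 , -0.12,  1.75,  0.  ,  1.37]), array([-0.36, -0.27, -0.54,  1.3 ,  0.  ,  1.21])]
30.0 [array([-0.2 , -0.3 , -0.12,  1.75,  0.  ,  0.84]), array([-0.36, -0.27, -0.54,  1.3 ,  0.  ,  0.68])]
60.0 [array([-0.2 , -0.3 , -0.12,  1.75,  0.  ,  0.32]), array([-0.36, -0.27, -0.54,  1.3 ,  0.  ,  0.16])]
90.0 [array([-0.2 , -0.3 , -0.12,  1.75,  0.  , -0.2 ]), array([-0.36, -0.27, -0.54,  1.3 ,  0.  , -0.36])]
120.0 [array([-0.2 , -0.3 , -0.12,  1.75,  0.  , -0.73]), array([-0.36, -0.27, -0.54,  1.3 ,  0.  , -0.89])]
150.0 [array([-0.2 , -0.3 , -0.12,  1.75,  0.  , -1.25]), array([-0.36, -0.27, -0.54,  1.3 ,  0.  , -1.41])]
```

```bash
python3 - <<'E'
from h import *
arm.move_linear([.30,.45,.33],speed=.25)
arm.move_to([.46,.05,.33],down(0)); arm.wait(.2)
i,X=cloud('wrist'); np.save('w.npy',X); np.save('w_i.npy',i); save('w1',cv2.resize(i,(768,576)))
print(arm.get_time_s(),arm.get_eef_pos())
E
```

```text
2.6667 [0.45997019 0.0505818  0.32999177]
```

View pics/w1.png

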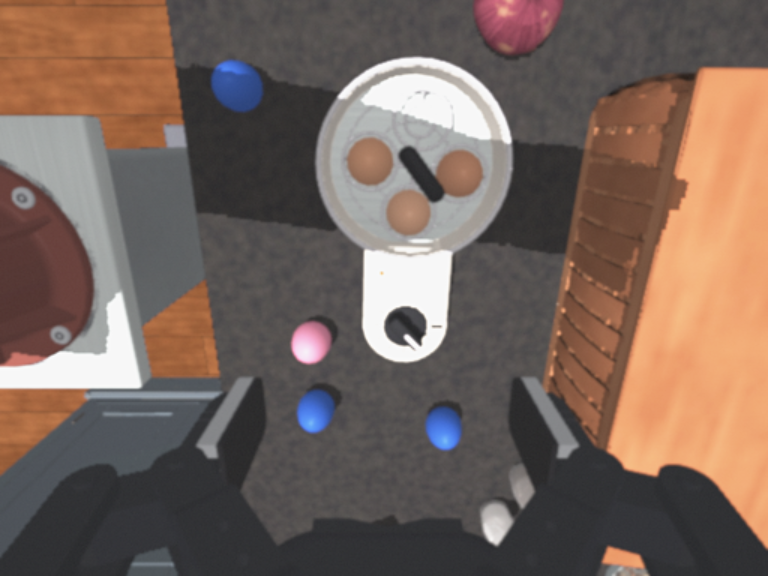

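The wrist picture shows the dial at (405,327), its white line pointing lower right at (415,343), and the long bar at (436,326). The rack handle, at (421,174), runs diagonally. Next I'll measure all of these in metric.

```bash
python3 - <<'E'
from h import *
X=np.load('w.npy'); I=np.load('w_i.npy').astype(int); br=I.mean(-1)
v,u=np.mgrid[:384,:512]
def bar(m,name):
    P=X[m]; q=P[:,:2].astype(np.float32); (c,wh,a)=cv2.minAreaRect(q)
    w,V=np.linalg.eigh(np.cov(q.T)); d=V[:,1]
    print(name,len(P),'rect',np.round(c,4),np.round(wh,4),round(a,1),'mean',q.mean(0).round(4),'dir',np.rad2deg(np.arctan2(d[1],d[0])).round(1),'z',np.percentile(P[:,2],[5,50,95]).round(4))
    return np.array(c)
z=X[...,2]
R=lambda x,y:(u*1.5-x)**2+(v*1.5-y)**2
h=bar((R(421,174)<40**2)&(z>.135),'handle')
d=bar((R(405,327)<30**2)&(z>.078),'dialbar')
# white line on top of the bar
m=(R(405,327)<32**2)&(z>.076)&(br>150); print('white',m.sum(),X[m][:,:2].mean(0) if m.any() else 0, np.rad2deg(np.arctan2(*(X[m][:,:2].mean(0)-d)[::-1])) if m.any() else 0)
# rim fit
from scipy.optimize import least_squares
m=(R(414,155)<115**2)&(z>.071)&(z<.079)&(u*1.5>0); P=X[m][:,:2]
r=np.hypot(*(P-[.48,.116]).T); P=P[(r>.08)&(r<.092)]
s=least_squares(lambda p:np.hypot(P[:,0]-p[0],P[:,1]-p[1])-p[2],[.48,.116,.085],loss='soft_l1',f_scale=.002); print('pot',s.x.round(4),len(P))
# console: bright, z~.05-.06, outside the pot
m=(z>.045)&(z<.065)&(br>140)&(u*1.5>350)&(u*1.5<460)&(v*1.5>250)&(v*1.5<370); Q=X[m][:,:2]
print('console',len(Q),Q.min(0),Q.max(0), np.percentile(z[m],50))
ys=np.arange(Q[:,1].min()+.045,Q[:,1].max()-.01,.005)
e=np.array([[y,Q[abs(Q[:,1]-y)<.003][:,0].min(),Q[abs(Q[:,1]-y)<.003][:,0].max()] for y in ys])
for k in (1,2): print('edge slope deg',np.rad2deg(np.arctan(np.polyfit(e[:,0],e[:,k],1)[0])))
# long bar mark
m=(z>.045)&(z<.065)&(br<100)&(abs(u*1.5-437)<9)&(abs(v*1.5-326)<8); print('mark',m.sum(),X[m][:,:2].mean(0))
B=X[R(421,174)<6000];
save('crop',cv2.resize(I[190:250,235:310].astype(np.uint8),None,fx=8,fy=8,interpolation=cv2.INTER_CUBIC))
E
```

```text
handle 526 rect [0.4855 0.1136] [0.0139 0.0458] 37.8 mean [0.4849 0.1142] dir 127.6 z [0.1445 0.1479 0.1496]
dialbar 220 rect [ 0.4782 -0.044 ] [0.0122 0.0406] 42.7 mean [ 0.4783 -0.0437] dir 132.9 z [0.0792 0.0815 0.083 ]
white 61 [ 0.48516123 -0.05293661] -51.85307045593463
pot [0.4833 0.1149 0.0848] 1219
console 2957 [ 0.43536727 -0.086974  ] [0.52438427 0.03645604] 0.055090969015138325
edge slope deg 1.3042553728204542
edge slope deg 1.9127469810691609
mark 0 [nan nan]<stdin>:27: RuntimeWarning: Mean of empty slice.
  ret = um.true_divide(
```

View pics/crop.png

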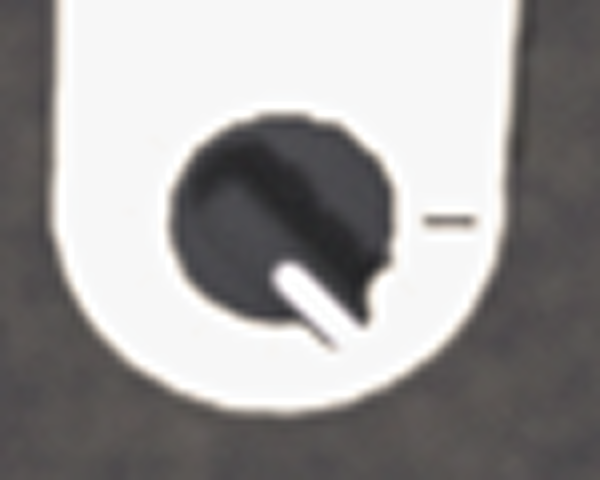

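```bash
cat >> h.py <<'E'
def bar(X,c0,rad,zmin,zmax=.2):
    m=(np.hypot(X[...,0]-c0[0],X[...,1]-c0[1])<rad)&(X[...,2]>zmin)&(X[...,2]<zmax)
    q=X[m][:,:2].astype(np.float32); c,wh,a=cv2.minAreaRect(q); d=np.linalg.eigh(np.cov(q.T))[1][:,1]
    print('bar',len(q),np.round(c,4),np.round(wh,4),'mean',q.mean(0).round(4),'dir',np.rad2deg(np.arctan2(d[1],d[0])).round(1),'ztop',np.percentile(X[m][:,2],95).round(4))
    return np.array(c),np.arctan2(d[1],d[0])
E
python3 - <<'E'
from h import *
psi=np.deg2rad(42.9)
arm.move_to([.4782,-.044,.16],down(psi)); arm.wait(.2)
i,X=cloud('wrist'); save('w2',i); np.save('w2.npy',X)
c,a=bar(X,[.4782,-.044],.03,.079)
m=(abs(X[...,0]-.478)<.06)&(abs(X[...,1]+.044)<.05)&(X[...,2]>.05)&(X[...,2]<.06); print(X[m][:,2].mean())
print(arm.get_time_s(),arm.get_joints())
E
```

```text
bar 700 [ 0.4779 -0.0451] [0.0124 0.0409] mean [ 0.4776 -0.0443] dir 133.2 ztop 0.0831
0.05520171965793159
3.8167 [-3.64203963e-01 -2.69560553e-01 -3.85109291e-01  1.45374665e+00
  3.39796464e-05  4.57674097e-01]
```

View pics/w2.png

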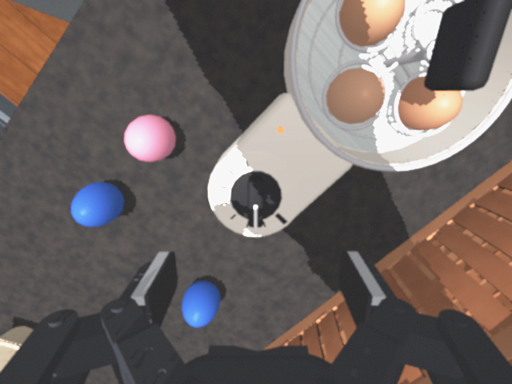

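The dial is centred below the gripper. Its line is at (255,218), the long bar at (281,218), and it needs turning about 45° counter-clockwise. I'll grip it and turn it now.

```bash
python3 - <<'E'
from h import *
p=[.478,-.0446]; psi=np.deg2rad(43.0)
arm.move_linear([*p,.063],speed=.12)
print(arm.get_eef_pos(),arm.get_contact_force())
claw.clamp(); print('w',arm.get_gripper_width(),arm.get_contact_force(),arm.get_moment())
q=np.array(arm.get_joints()); q[5]-=np.deg2rad(45.2)/2; arm.movej(q)
q[5]-=np.deg2rad(45.2)/2; arm.movej(q); arm.wait(.2)
print(arm.get_eef_pos(),arm.get_contact_force(),arm.get_moment(),arm.get_gripper_width())
R=Rn.from_rotvec(arm.get_eef_rot()).as_matrix(); print('psi',np.rad2deg(np.arctan2(R[1,2],R[0,2])))
claw.open_gripper()
arm.move_linear([*p,.16],speed=.15); arm.wait(.2)
i,X=cloud('wrist'); save('w3',i); np.save('w3.npy',X)
c,a=bar(X,p,.03,.079); print(arm.get_time_s())
E
```

```text
[ 0.47849861 -0.04479106  0.06378577] [0.49925171 0.13599801 1.32745981]
w 0.011647822020031187 [-5.61386834 -3.68429235  7.16694007] [-0.62633692  1.11838487 -0.02756541]
[ 0.47700078 -0.04626883  0.06358921] [-6.01333625 -7.43784869  2.21793305] [-1.29406976  1.08227948  0.00222847] 0.011716169340923378
psi 87.78742310559521
bar 716 [ 0.4781 -0.0455] [0.0128 0.0408] mean [ 0.4771 -0.0455] dir 177.3 ztop 0.0829
8.3167
```

View pics/w3.png

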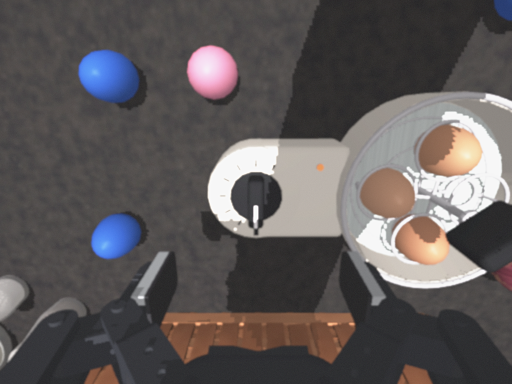

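The dial bar now reads −2.7° and the cooker's off direction is about −1.8°. In the picture the line at (256,212) points straight at the mark at (256,230). Next is the rack handle.

```bash
python3 - <<'E'
from h import *
arm.move_linear([.478,-.0446,.24],speed=.25)
arm.move_to([.4855,.1136,.23],down(np.deg2rad(37.6))); arm.wait(.2)
i,X=cloud('wrist'); save('w4',i); np.save('w4.npy',X)
for z in (.135,.145,.15): bar(X,[.4855,.1136],.035,z)
print(arm.get_time_s(),arm.get_joints())
E
```

```text
bar 867 [0.4852 0.114 ] [0.0137 0.045 ] mean [0.4838 0.1157] dir 127.2 ztop 0.1496
bar 758 [0.4854 0.114 ] [0.0136 0.0449] mean [0.4845 0.1146] dir 127.6 ztop 0.1496
bar 11 [0.4844 0.1151] [0.0033 0.0333] mean [0.4852 0.1144] dir 127.6 ztop 0.1508
10.15 [-3.40224477e-02 -2.06212513e-01 -2.05845560e-01  1.57119358e+00
 -5.75122750e-05  8.80979666e-01]
```

View pics/w4.png

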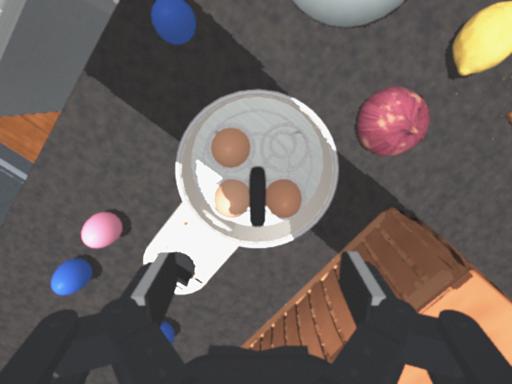

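The handle is at (257,195), lined up along the tool's y axis between the jaws. I'll grip it and lift a little first.

```bash
python3 - <<'E'
from h import *
p=[.4853,.1139]
arm.move_linear([*p,.112],speed=.1); print(arm.get_eef_pos(),arm.get_contact_force())
claw.clamp(); arm.wait(.2); print('w',arm.get_gripper_width(),arm.get_contact_force(),arm.get_moment())
e=np.array(arm.get_eef_pos()); arm.move_linear([e[0],e[1],e[2]+.02],speed=.04); arm.wait(.3)
print(arm.get_eef_pos(),arm.get_contact_force(),arm.get_moment(),arm.get_gripper_width(),arm.get_time_s())
a,_=cloud('side'); b,_=cloud('wrist'); s=cv2.resize(a[170:270,180:290],None,fx=4,fy=4); save('lift',np.hstack([s[:384],b[:,80:430]])[:, :800])
E
```

```text
[0.48577768 0.11388364 0.11273598] [-1.28337054 -0.74183417 -0.62541963]
w 0.01324488203423168 [-0.73864758 -0.00581371  0.0624024 ] [-0.07115817  0.13926127 -0.01236004]
[0.48506837 0.11386372 0.13174375] [-0.53008851  0.19102403 -3.82122627] [ 0.01524667 -0.03032346  0.00981551] 0.013531524870948844 13.2833
```

View pics/lift.png

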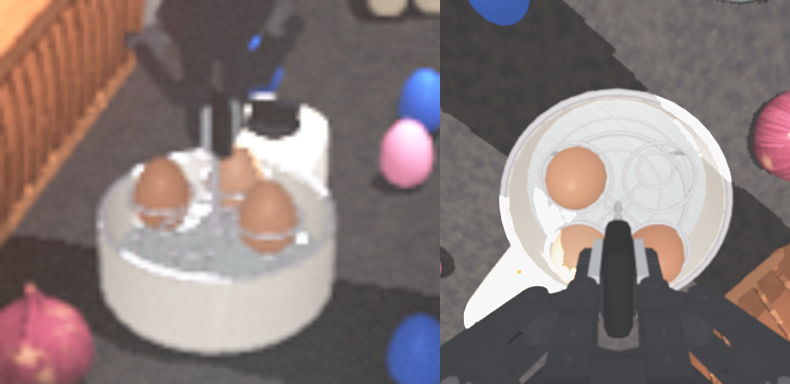

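The rack is held: 3.8 N against about 3.3 N expected, level, with all three eggs in their rings. Now the full lift.

```bash
python3 - <<'E'
from h import *
arm.move_linear([.4852,.1139,.242],speed=.06); arm.wait(.8)
print(arm.get_eef_pos(),arm.get_contact_force(),arm.get_moment(),arm.get_gripper_width(),np.abs(arm.get_qvel()).max(),arm.get_time_s())
a,X=cloud('side'); b,Y=cloud('scene'); w,W=cloud('wrist')
s=cv2.resize(a[130:270,180:290],None,fx=3.6,fy=3.6); t=cv2.resize(b[140:280,160:270],None,fx=3.6,fy=3.6)
save('lift2',np.hstack([s,t]))
for n,Z,I in (('side',X,a),('wrist',W,w)):
    m=(np.hypot(Z[...,0]-.485,Z[...,1]-.114)<.075)&(Z[...,2]>.125)&(Z[...,2]<.235)
    Ii=I.astype(int); egg=m&(Ii[...,0]>Ii[...,2]*1.35)&(Ii[...,0]>70)
    k,l,st,ce=cv2.connectedComponentsWithStats(egg.astype(np.uint8))
    for j in range(1,k):
        if st[j,4]>25: P=Z[l==j]; print(n,st[j,4],P.mean(0).round(3),'ztop',np.percentile(P[:,2],98).round(4))
    o=m&~egg&(Z[...,2]<.2); print(n,'rack low z',np.percentile(Z[o][:,2],[2,10,50]).round(3))
for z in [1]: bar(W,[.478,-.045],.03,.079,.09)
E
```

```text
[0.4851831  0.1139021  0.24201147] [ 0.18935572  0.39169914 -4.28160938] [-0.00612684 -0.02126612  0.02619498] 0.013104924726625028 0.00214958156082963 16.1667
side 264 [0.456 0.11  0.204] ztop 0.2188
side 150 [0.524 0.118 0.205] ztop 0.2189
side 38 [0.44  0.135 0.18 ] ztop 0.1861
side rack low z [0.158 0.16  0.182]
wrist 2940 [0.443 0.126 0.206] ztop 0.2163
wrist 1095 [0.471 0.084 0.199] ztop 0.2147
wrist 1553 [0.523 0.12  0.201] ztop 0.2158
wrist rack low z [0.156 0.158 0.187]
bar 299 [ 0.4779 -0.0448] [0.0131 0.0408] mean [ 0.4779 -0.0441] dir 179.2 ztop 0.0831
```

View pics/lift2.png

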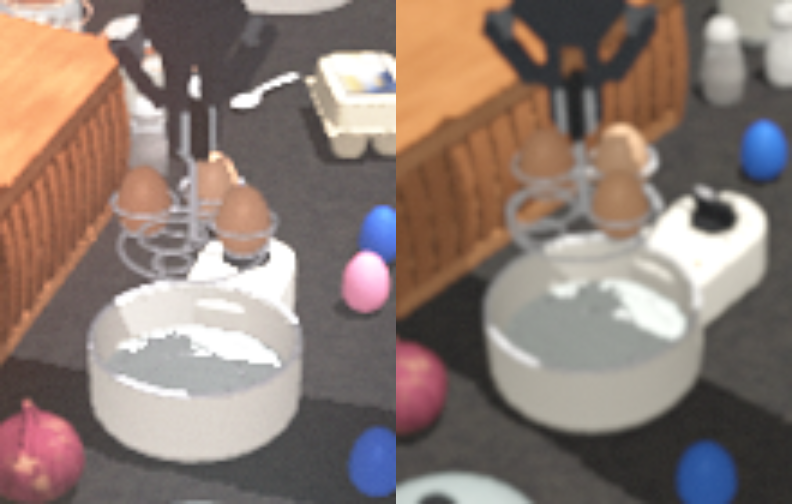

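The rack is level (egg tops within 2 mm of each other), all three eggs are in their rings, and its feet are about 8 cm above the rim. The dial still points to off. Handing in.

```bash
python3 -c "
from workcell import arm
print(arm.get_time_s()); arm.finish_job()"
```

```text
16.3167
the job is handed in; nothing more can be done
```

I turned the dial back to off, then lifted the rack straight up by its handle, and handed the job in at 16.3 s with the rack held still over the pot.

- **Dial:** I turned it back about 45°. The white line's direction measured −2.7° right after the turn and −0.8° at the end. The cooker's off direction is about −1.8°, so the two readings disagree by about 2° but lie on either side of it.
- **Rack:** The egg tops are within 2 mm of each other in height, so it is level, and all three eggs are in their rings. The lowest rack points read z ≈ 0.156–0.158 m, so the feet are about 8 cm above the rim.
- **Grip:** It is steady, with the jaws 13 mm apart on the handle. The force reading was about 4.3 N against roughly 3.3 N expected from the listed masses.
- **Height readings:** Depth put the handle's top about 5 mm lower than the given dimensions imply. I kept margin for that, and it had no effect.
- **Other things:** No contact with anything else on the worktop showed in the force readings or pictures. I did not re-measure where those things stand.

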